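# Fill the round tub with tubes and bring the reader over it

### The job

Complete the cluster in the round tub: stand the two tall slim tubes upright in its two empty outer places, lowering each gently until it rests on the tub's floor before letting go, with the short tubes staying upright in the tub. Then swing the reader arm until the reader head at its end is centred over the tub, and leave it there. Do not knock over or shift anything else on the bench.

Things in the scene. Friction and masses are not known exactly. Their poses are not given: they have to be found in the camera images.
- tub_floor (a point): centre of the inner floor of the round grey plastic tub (inside diameter 95 mm, outside 103 mm, rim 35 mm above this point, fixed in the station, which holds this floor 17 mm above the bench; z up). It already holds the five short tubes; with two more it is a full cluster of seven, one in the middle and six around it about 31 mm from the centre
- tall1_c (a point): a tall tube standing on the bench: white plastic, 30 mm diameter, 115 mm high, blue cap of the same diameter (top 18 mm), foot tapering to 22 mm diameter over the lowest 6 mm, about 60 g. The point is on its axis half-way up; z along the axis. Held in its upper third, the fingers stay above the short tubes
- tall2_c (a point): the other tall tube, just like the first
- reader_handle (a point): centre of the upright black round handle (20 mm diameter, 52 mm high) on top of the reader head (58 mm diameter, 36 mm high, just under the handle) at the free end of the reader arm; it is on the head's vertical axis, 231 mm above the bench. The head's underside is 165 mm above the bench, over the tops of the tall tubes in the tub (132 mm)
- reader_arm (a joint): swing of the reader arm about its upright column, rad, growing anticlockwise seen from above. The head is exactly over the tub's centre at 0; range -0.8 to 1.9. Friction holds it wherever it is left; it takes about 1.5 N at the handle to move it
- column_axis (a point): axis of the 22 mm steel column that carries the reader arm, at the arm's height (177 mm above the bench; the arm's hub on it tops out at 207 mm); the handle's axis is 160 mm from it
- short0_c (a point): short tube standing loose in the middle of the tub: white plastic, 30 mm diameter, 52 mm high, blue cap; the point is on its axis half-way up
- short1_c (a point): short tube like short0, standing loose in the tub in one of the six outer places, about 31 mm from the centre and 60 degrees apart; the two empty outer places are 120 degrees apart with one short tube between them
- short2_c (a point): short tube like short0, standing loose in the tub in one of the six outer places, about 31 mm from the centre and 60 degrees apart; the two empty outer places are 120 degrees apart with one short tube between them
- short3_c (a point): short tube like short0, standing loose in the tub in one of the six outer places, about 31 mm from the centre and 60 degrees apart; the two empty outer places are 120 degrees apart with one short tube between them
- short4_c (a point): short tube like short0, standing loose in the tub in one of the six outer places, about 31 mm from the centre and 60 degrees apart; the two empty outer places are 120 degrees apart with one short tube between them
- fat_tube_c (a point): bystander: fat tube, 42 mm diameter, 98 mm high, standing near the tall tubes; the point is half-way up. Too wide for the tub
- jar: bystander: amber jar, 50 mm diameter, 62 mm high, near the tall tubes; origin under its centre
- amber_bottle: bystander: amber bottle, 58 mm diameter, 105 mm high; origin under its centre
- strip_box: bystander: carton 70 x 110 x 45 mm; origin under its centre
- marker: bystander: black marker pen lying down, 14 mm diameter, 130 mm long

How it is judged (in metres and radians):
On the way, in this order (a step that is already met when the one before it is completed fails the run):
1. one tall tube is held by the fingers inside the tub, lowered to within 12 mm of its floor, the reader still aside (((z of tall1_c in the frame of tub_floor below 0.0695 m and horizontal distance between tall1_c and tub_floor below 0.037 m and angle between tall1_c's own z axis and vertical below 0.2 rad and contact force between the fingers and tall1 above 0.5 N) or (z of tall2_c in the frame of tub_floor below 0.0695 m and horizontal distance between tall2_c and tub_floor below 0.037 m and angle between tall2_c's own z axis and vertical below 0.2 rad and contact force between the fingers and tall2 above 0.5 N)) and horizontal distance between reader_handle and tub_floor above 0.1 m), for 0.1 s.
2. the other tall tube is so held, lowered to within 12 mm of the floor, while the first stands in the tub, the reader still aside (((z of tall1_c in the frame of tub_floor below 0.0695 m and horizontal distance between each of tall1_c, tall2_c and tub_floor below 0.037 m and angle between tall1_c's own z axis and vertical below 0.2 rad and contact force between the fingers and tall1 above 0.5 N and z of tall2_c in the frame of tub_floor between 0.0505 and 0.0625 m and angle between tall2_c's own z axis and vertical below 0.09 rad) or (z of tall2_c in the frame of tub_floor below 0.0695 m and horizontal distance between each of tall2_c, tall1_c and tub_floor below 0.037 m and angle between tall2_c's own z axis and vertical below 0.2 rad and contact force between the fingers and tall2 above 0.5 N and z of tall1_c in the frame of tub_floor between 0.0505 and 0.0625 m and angle between tall1_c's own z axis and vertical below 0.09 rad)) and horizontal distance between reader_handle and tub_floor above 0.1 m), for 0.1 s.
At the end, for the whole second after the job is handed in: All seven tubes stand in the tub: base within 5 mm of its floor, axis within 37 mm of the tub's axis, tilted less than 0.09 rad; the tall tubes are at rest (under 0.02 m/s); the reader handle's axis is within 12 mm of the tub's axis, seen from above, and the reader arm is at rest (under 0.03 rad/s) (z of tall1_c in the frame of tub_floor between 0.0505 and 0.0625 m and horizontal distance between each of tall1_c, tall2_c, short0_c, short1_c, short2_c, short3_c, short4_c and tub_floor below 0.037 m and angle between each of tall1_c, tall2_c, short0_c, short1_c, short2_c, short3_c, short4_c's own z axis and vertical below 0.09 rad and z of tall2_c in the frame of tub_floor between 0.0505 and 0.0625 m and z of short0_c in the frame of tub_floor between 0.019 and 0.031 m and z of short1_c in the frame of tub_floor between 0.019 and 0.031 m and z of short2_c in the frame of tub_floor between 0.019 and 0.031 m and z of short3_c in the frame of tub_floor between 0.019 and 0.031 m and z of short4_c in the frame of tub_floor between 0.019 and 0.031 m and linear speed of each of tall1, tall2 below 0.02 m/s and horizontal distance between reader_handle and tub_floor below 0.012 m and velocity of joint reader_arm between -0.03 and 0.03 rad/s); the robot touches nothing.
It fails at once if a bystander (fat tube, jar, bottle, carton or marker) is shifted by more than 25 mm (distance of any of fat_tube_c, jar, amber_bottle, strip_box, marker from where it was at the start of the episode above 0.025 m).
It fails at once if a short tube is tipped by more than 0.5 rad (angle between any of short0_c, short1_c, short2_c, short3_c, short4_c's own z axis and vertical above 0.5 rad).
It fails at once if a tall tube is tipped by more than 1 rad (angle between any of tall1_c, tall2_c's own z axis and vertical above 1 rad).
It also fails if it takes over 69 s, if anything falls off the work surface, if the arm or the gripper's body presses on something with over 40 N, if the wrist force passes 120 N, or if a joint passes its speed limit or range.

### The arm

A 7-joint arm with a two-finger parallel gripper is mounted at the origin on the work surface. World frame = base frame: x ahead of the robot, y to its left, z up, the work surface at z = 0. Lengths are in mm, angles in rad, forces in N, time in s.
With the tool pointing down it reaches from about 400 to 875 mm from the base axis. Payload 4.4 kg.
Tool frame: the origin (TCP) lies on the centre line of the jaws, within the pads' length; the fingertips stand 25 mm ahead of it and the grasp point (between the pads) lies 6 mm ahead of it; x points along the fingers, y is the direction in which the jaws open and shut, and the axes are right-handed (so a half turn about x gives the same grasp; the last joint's range is limited). The gripper opens to 85 mm and grips with 20 to 120 N. Pads are 22 mm wide; open, the fingers measure 114 mm over their backs; the gripper's body (76 mm by 85 mm) begins 54 mm behind the grasp point. The pads swing forward as they close: fully open they stand 13 mm farther back than shut.
Start: joints at [1.197, 0.628, 0.038, 1.517, -0.027, 0.996, -0.02], TCP at [196.953, -619.457, 256.313] pointing down, gripper open.
Joint ranges: [-3.06, 3.06], [-0.37, 2.12], [-1.25, 1.32], [0.18, 2.47], [-1.1, 4.24], [0.23, 1.98], [-2.94, 2.94]. Speed limits (rad/s): [2.57, 2.57, 3.14, 3.14, 3.14, 3.14, 3.14].

### API

Orientations are given as [roll, pitch, yaw] about the fixed x, y, z axes, in that order (R = Rz(yaw) Ry(pitch) Rx(roll)).
In Python, from cell import * gives the robot as it stands. The module is installed in compiled form; this text tells all that it offers.
- The arm moves only by the tool jog_arm, never from a script. Its argument "series" is a list of rows, each a list of 3 entries, a list of its own where there are three numbers: the turn, a rotation vector about the tool's x, y, z in degrees, then the shift along the tool's x, y, z in mm, then the gripper's target within -1 to 1 (shut at 1, half-way at 0, fully open at -1). In form: [[[rx, ry, rz], [dx, dy, dz], hand], ...]. A call has 1 to 8 rows; each row shifts and turns the commanded pose from where the row before left it, along the tool's axes as they then stand; what a row does not reach is not made up. A row lasts 1/8 s, in which the tool goes at most 62.5 mm and 10.7 degrees, less where a joint would pass 70% of its speed; a pose out of reach is approached as far as the arm can. A call is refused whole if a number of a shift passes 62.5 or a number of a turn 10.7, either way. A call with a gripper value outside its range is refused whole. The fingers move at their own pace and stop on an object; the grip force is fixed at half the most. Time passes only in rows, so rows that do not move let the fingers close. It gives the time, the measured TCP pose, the force and the opening at its end, in the units of the state.
- read_state(): the state, without advancing time (a new reading comes with each control period).
- get_image(name): name is "scene" or "top" or "wrist"; returns a dict with "img" (400x640x3 uint8, red, green, blue), "range_z" (400x640 float32, mm along the optical axis (not along the pixel's ray), 0 where there is no reading), "fovy" (degrees; the focal length in pixels is half the picture's height over the tangent of half this angle, whatever the lens; pixels are square), "cx", "cy" (the principal point, pixels), "cam_to_world" (4x4, takes a point from camera to world coordinates). Camera axes: x right, y up, looking along -z (the intrinsics and any distortion apply to the point x, -y, -z); pixel columns grow to the right and rows downward; lengths in mm; the calibration is good to about 2 mm. A picture is of the moment at which its call begins.
- finish_job(): hands the job in, once; it reports no verdict.
The state is a dict: "clock": time; "qpos": joint angles; "qd": joint speeds; "tau": joint torques, N m; "eef_pos": TCP position; "tool_rot": TCP orientation; "force": force on the tool from outside, world axes, zero at the start; "torque": the same for the moment, N m; "width": finger opening in mm.
Only numpy, scipy, OpenCV 4.12 (cv2) and the standard library are available. Lean on these libraries where they do the work, as an engineer would, in place of code of your own. Each camera call takes 0.05 s, during which the arm holds its last target. There are 200 camera calls.

## Working session

There is one attempt and no reset: what is moved stays moved. The work goes in short steps, Python scripts to look and compute and a tool call to move; the robot and the scene stay as the last step left them, time stands still between calls to the robot, and variables do not carry over. Pictures are saved under pics/ and viewed, about 8 in all and at most 12, crops included, and the job is handed in when it is done.

Besides the shell and the picture viewer there is one more tool, called after "Emit:" as name(argument=value, ...) on one line, values as JSON. jog_arm: Moves the arm, as the interface text tells. Its arguments: {"type":"object","properties":{"series":{"type":"array"}},"required":["series"]}

```bash
mkdir -p pics; cat > h.py <<'E'
from cell import *
import numpy as np, cv2
def grab(n,tag):
    d=get_image(n); np.savez(f'{tag}.npz',**{k:v for k,v in d.items()}); cv2.imwrite(f'pics/{tag}.png',d['img'][:,:,::-1]); return d
def cloud(d):
    h,w=d['range_z'].shape; f=h/2/np.tan(np.radians(float(d['fovy']))/2)
    u,v=np.meshgrid(np.arange(w),np.arange(h)); z=d['range_z']
    P=np.stack([(u-d['cx'])/f*z,-(v-d['cy'])/f*z,-z,np.ones_like(z)],-1)
    return (P@np.array(d['cam_to_world']).T)[...,:3]
E
python3 - <<'E'
from h import *
s=read_state(); print(s)
for n in('scene','top'):
    d=grab(n,n+'0'); print(n,d.keys(),d['fovy'],d['cx'],d['cy'],np.round(d['cam_to_world'],2).tolist())
a=cv2.imread('pics/top0.png');cv2.imwrite('pics/top0.png',a)
E
```

```text
{'clock': 0.0, 'qpos': array([ 1.19718123,  0.62933654,  0.03841325,  1.51836122, -0.02701209,
        0.99627236, -0.02002991]), 'qd': array([ 2.13796788e-04,  9.65075624e-05, -2.41288035e-03, -8.06022449e-04,
       -1.96839995e-04,  2.15268716e-03, -1.20411098e-03]), 'tau': array([-2.58227556e-04, -5.63399827e+01,  1.22619711e+00, -1.93445742e+01,
        1.10707461e-02,  1.06351831e-02, -2.65131609e-05]), 'eef_pos': array([ 196.81115406, -618.89467255,  255.39688112]), 'tool_rot': array([-1.57250388,  1.56893568,  1.87689076]), 'force': array([ 0.10190408,  0.24491874, -0.93259542]), 'torque': array([ 0.00174699,  0.04672493, -0.02557537]), 'width': 84.99830136281007}
scene dict_keys(['img', 'range_z', 'fovy', 'cx', 'cy', 'cam_to_world']) 53.805973469967455 320.60478941980455 195.55506397339715 [[-0.37, -0.61, 0.7, 1268.13], [0.93, -0.24, 0.28, 314.87], [-0.01, 0.75, 0.66, 822.9], [0.0, 0.0, 0.0, 1.0]]
top dict_keys(['img', 'range_z', 'fovy', 'cx', 'cy', 'cam_to_world']) 57.836314735260515 316.98999709414153 198.91559349626633 [[-0.02, 1.0, -0.1, 487.0], [-1.0, -0.02, 0.01, 35.52], [0.01, 0.1, 1.0, 1025.19], [0.0, 0.0, 0.0, 1.0]]
```

View pics/top0.png

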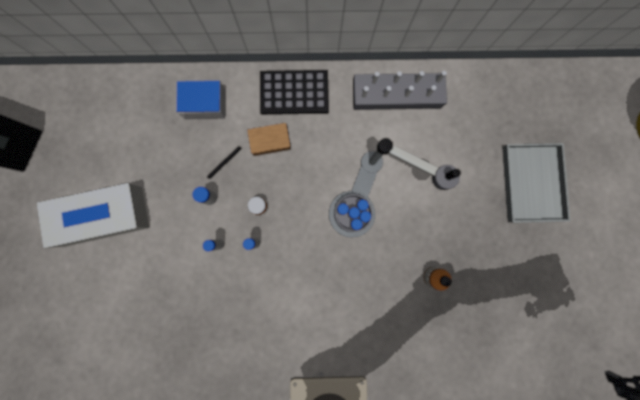

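View pics/scene0.png

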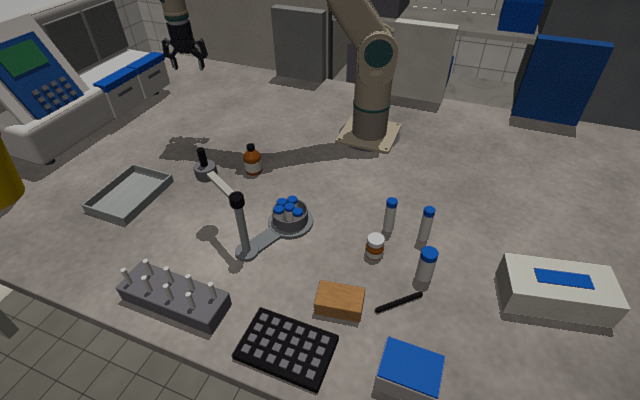

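The top view shows the tall tubes at (209,245) and (250,243), the fat tube at (201,194), the jar at (257,205), the tub at (351,213), the column at (385,146) and the reader handle at about (453,173). The scene view agrees with this layout.

```bash
python3 - <<'E'
from h import *
for n in('top0','scene0'):
    d=np.load(n+'.npz'); P=cloud(d); img=d['img'].astype(int)
    ok=(d['range_z']>0)
    blue=ok&(img[...,2]>img[...,0]+50)&(img[...,2]>90)&(P[...,2]>20)&(P[...,2]<160)
    m=blue.astype(np.uint8)
    k,l,st,c=cv2.connectedComponentsWithStats(m)
    print(n)
    for i in range(1,k):
        if st[i,4]<15: continue
        p=P[l==i]; zt=np.percentile(p[:,2],95); t=p[p[:,2]>zt-6]
        print(np.round(c[i]),st[i,4],'top',np.round(zt),'c',np.round((t[:,:2].min(0)+t[:,:2].max(0))/2),'mean',np.round(t.mean(0)),'ext',np.round(np.ptp(t[:,:2],axis=0)))
    # high dark things: handle, column; rim
    for nm,lo,hi in(('handle',245,262),('hub',195,215),('head',190,206)):
        q=P[ok&(P[...,2]>lo)&(P[...,2]<hi)&(P[...,0]>350)&(P[...,0]<800)&(abs(P[...,1])<400)]
        if len(q): print(nm,len(q),np.round(q.mean(0)),np.round(q.min(0)),np.round(q.max(0)))
    for nm,lo,hi in(('rim',46,56),):
        q=P[ok&~blue&(P[...,2]>lo)&(P[...,2]<hi)]
        q=q[(np.abs(q[:,0]-475)<75)&(np.abs(q[:,1]+25)<75)]
        A=np.c_[2*q[:,:2],np.ones(len(q))]; s=np.linalg.lstsq(A,(q[:,:2]**2).sum(1),rcond=None)[0]
        print('rim',len(q),s[:2],np.sqrt(s[2]+s[:2]@s[:2]),q.min(0),q.max(0))
d=np.load('top0.npz');P=cloud(d)
for u,v in((351,213),(257,205),(201,194),(209,245),(250,243),(385,146),(453,173),(441,279)): print(u,v,np.round(P[v,u]))
b=cv2.resize(d['img'][150:270,180:480,::-1],None,fx=2.6,fy=2.6,interpolation=cv2.INTER_CUBIC)
c=cv2.resize(d['img'][180:250,315:390,::-1],None,fx=6,fy=6,interpolation=cv2.INTER_CUBIC)
cv2.imwrite('pics/tub.png',c)
E
```

```text
top0
[198.  96.] 1318 top 70.0 c [869. 341.] mean [869. 341.  67.] ext [ 86. 114.]
[200. 194.] 199 top 101.0 c [596. 323.] mean [596. 322.  99.] ext [36. 39.]
[356. 213.] 524 top 72.0 c [538. -76.] mean [541. -81.  69.] ext [79. 85.]
[ 85. 215.] 687 top 86.0 c [550. 621.] mean [549. 621.  84.] ext [ 57. 121.]
[248. 244.] 104 top 119.0 c [466. 196.] mean [467. 196. 116.] ext [25. 25.]
[208. 245.] 105 top 118.0 c [466. 295.] mean [466. 295. 116.] ext [25. 24.]
handle 79 [ 614. -275.  255.] [ 606. -287.  245.] [ 624. -268.  260.]
hub 1014 [ 646. -216.  203.] [ 587. -305.  195.] [ 709. -119.  215.]
head 801 [ 642. -220.  200.] [ 587. -305.  190.] [ 709. -119.  206.]
rim 76 [529.17650949 -63.6744266 ] 34.37313864178083 [493.47020993 -98.30055983  46.00161817] [548.27235151 -23.85037281  55.79394359]
scene0
[288. 205.] 314 top 72.0 c [539. -76.] mean [544. -81.  69.] ext [80. 85.]
[392. 200.] 65 top 118.0 c [469. 196.] mean [471. 196. 116.] ext [28. 27.]
[429. 209.] 70 top 118.0 c [467. 295.] mean [469. 295. 116.] ext [27. 27.]
[429. 252.] 181 top 101.0 c [598. 322.] mean [599. 322.  98.] ext [39. 41.]
[564. 278.] 749 top 85.0 c [551. 621.] mean [551. 620.  83.] ext [ 63. 123.]
[412. 366.] 2605 top 69.0 c [870. 340.] mean [872. 341.  67.] ext [ 88. 116.]
handle 60 [ 618. -276.  254.] [ 606. -290.  245.] [ 626. -269.  260.]
hub 636 [ 653. -213.  203.] [ 587. -306.  195.] [ 710. -120.  215.]
head 535 [ 652. -218.  200.] [ 587. -306.  190.] [ 710. -120.  206.]
rim 55 [530.79620866 -58.36889719] 29.879931641590492 [494.01170762 -95.36808772  46.18983999] [549.84497886 -25.58009204  55.94381813]
351 213 [541. -68.  72.]
257 205 [568. 181.  64.]
201 194 [596. 320.  95.]
209 245 [466. 293. 113.]
250 243 [469. 191. 118.]
385 146 [ 686. -136.  208.]
453 173 [ 613. -271.  257.]
441 279 [ 369. -285.  106.]
```

View pics/tub.png

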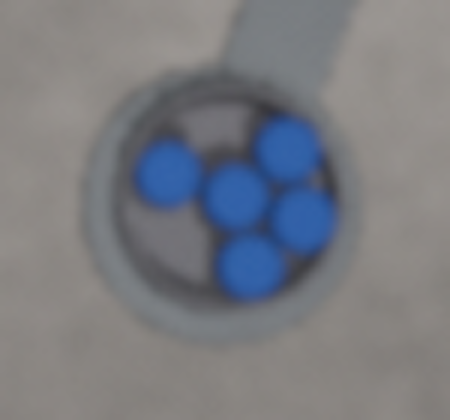

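```bash
cat > fit.py <<'E'
from h import *
from scipy.optimize import least_squares
def circ(q,r,c0):
    return least_squares(lambda c:np.hypot(q[:,0]-c[0],q[:,1]-c[1])-r,c0,loss='soft_l1',f_scale=1.5).x
def capfit(d,P,uv,z=69):
    f=200/np.tan(np.radians(float(d['fovy']))/2); T=np.array(d['cam_to_world'])
    ray=T[:3,:3]@np.array([(uv[0]-d['cx'])/f,-(uv[1]-d['cy'])/f,-1]); o=T[:3,3]
    return (o+ray*(z-o[2])/ray[2])[:2]
E
python3 - <<'E'
from fit import *
for n in('top0','scene0'):
    d=np.load(n+'.npz'); P=cloud(d); img=d['img'].astype(int)
    q=P.reshape(-1,3); bl=(img[...,2]>img[...,0]+30).reshape(-1)
    r=np.hypot(q[:,0]-540,q[:,1]+76)
    s=q[(~bl)&(q[:,2]>47)&(q[:,2]<57)&(r<62)&(r>35)]
    print(n,'rim',len(s),circ(s,49.5,[540,-76]))
    r=np.hypot(q[:,0]-690,q[:,1]+137)
    s=q[(q[:,2]>198)&(q[:,2]<230)&(r<30)]; print('hub',len(s),s.min(0),s.max(0),np.median(s,0))
    s=q[(q[:,2]>225)&(q[:,2]<262)&(np.hypot(q[:,0]-615,q[:,1]+277)<30)]; print('handle',s.min(0),s.max(0),circ(s[s[:,2]<250],10,[615,-277]))
d=np.load('top0.npz')
C=np.array([capfit(d,None,(u/6+315-.42,v/6+180-.42)) for u,v in((168,173),(289,149),(236,195),(304,219),(250,266),(222,125),(180,240))])
print(np.round(C,1)); print(np.round(np.hypot(*(C-C[2]).T),1), np.degrees(np.arctan2(*(C-C[2]).T[::-1])).round())
E
```

```text
top0 rim 163 [543.66930081 -74.62640992]
hub 234 [ 668.98255388 -165.60972805  198.14424631] [ 709.1526417  -118.79623994  210.36204958] [ 687.64118573 -138.31094909  206.69865451]
handle [ 605.39380212 -286.86855336  225.53482104] [ 623.70461745 -267.16897738  259.64030629] [ 615.53740185 -277.8712431 ]
scene0 rim 172 [543.3730898 -76.7632589]
hub 163 [ 671.34632067 -163.48014262  198.0471794 ] [ 709.50712626 -120.14381256  210.34313663] [ 694.47822949 -135.53493411  206.80259911]
handle [ 605.75224293 -289.98919834  225.6148227 ] [ 625.58035516 -267.88162522  259.55298387] [ 613.98768761 -279.74277648]
[[ 553.7  -46.1]
 [ 563.3 -100. ]
 [ 543.4  -75.9]
 [ 532.2 -105.6]
 [ 512.   -81.1]
 [ 574.5  -70.6]
 [ 524.   -50.6]]
[31.5 31.3  0.  31.7 31.8 31.6 31.8] [  71.  -50.    0. -111. -171.   10.  127.]
```

The numbers are consistent: neighbours sit 31.5 mm from the centre, and the handle and tub are both about 160 mm from the column. The tub centre is (543.5, -75.8), and the empty places are near (574, -70) and (523.5, -52). I'll turn the tool so its y is along world -y and its z along world -x, then head for the tall tubes.

Emit:
jog_arm(series=[[[8.8, 0, 0], [0, 0, 0], -1], [[8.8, 0, 0], [0, 0, 0], -1], [[0, 0, 0], [0, -50, -28], -1], [[0, 0, 0], [0, -50, -28], -1], [[0, 0, 0], [0, -50, -28], -1], [[0, 0, 0], [0, -50, -28], -1], [[0, 0, 0], [0, -50, -28], -1], [[0, 0, 0], [0, -50, -28], -1]])

```text
clock: 1.1
eef_pos: [365.4, -317.6, 256.2]
tool_rot: [-1.619, 1.571, 1.523]
force: [1.5, -0.1, 0.8]
width: 85.5
```

Emit:
jog_arm(series=[[[0, 0, 0], [0, -50, -28], -1], [[0, 0, 0], [0, -50, -28], -1], [[0, 0, 0], [0, -50, -6], -1], [[0, 0, 0], [0, -50, -6], -1], [[0, 0, 0], [0, -50, -6], -1], [[0, 0, 0], [0, -50, -6], -1], [[0, 0, 0], [0, -50, -6], -1], [[0, 0, 0], [0, 0, 0], -1]])

```text
clock: 2.1
eef_pos: [450.7, 35.1, 256.1]
tool_rot: [-1.612, 1.569, 1.538]
force: [0.2, -0.4, -0.4]
width: 85.2
```

Emit:
jog_arm(series=[[[0, 0, 0], [0, -50, -5], -1], [[0, 0, 0], [0, -50, -5], -1], [[0, 0, 0], [0, -41, -5], -1], [[0, 0, 0], [0, -20, -1], -1], [[0, 0, 0], [25, 0, 0], -1], [[0, 0, 0], [25, 0, 0], -1], [[0, 0, 0], [0, 0, 0], -1], [[0, 0, 0], [0, 0, 0], -1]])

```text
clock: 3.1
eef_pos: [467.0, 190.8, 207.0]
tool_rot: [2.822, 1.57, -0.321]
force: [0.1, 0.1, -0.2]
width: 85.5
```

```bash
python3 - <<'E'
from fit import *
print(read_state()['eef_pos'])
d=grab('wrist','w0');P=cloud(d);q=P.reshape(-1,3)
for c in((467,196),(467,295)):
    s=q[(d['range_z'].reshape(-1)>0)&(q[:,2]>108)&(q[:,2]<125)&(np.hypot(q[:,0]-c[0],q[:,1]-c[1])<25)]
    if len(s): print(len(s),s.min(0),s.max(0),s.mean(0))
E
```

```text
[467.01068925 190.83417749 206.97114599]
1082 [452.45920436 180.66912783 108.02197178] [482.56784992 209.18924745 117.40770103] [468.99921908 194.93155554 114.76720137]
1130 [451.21381064 279.7780792  108.01894228] [480.79171441 309.83519185 117.17765084] [467.41676708 293.01009727 114.63033721]
```

View pics/w0.png

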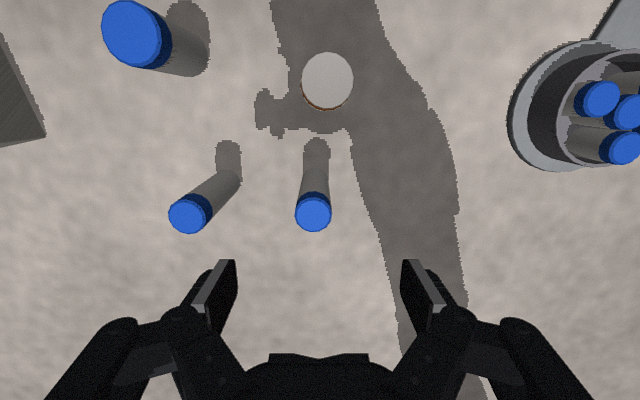

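The wrist view shows the tall tubes' caps at (313,214) and (187,216), nearly centred between the pads. Refined positions are (467.5, 195) and (466, 294.8). Next I lower over tall1 and grip.

Emit:
jog_arm(series=[[[0, 0, 0], [0, -4, 0], -1], [[0, 0, 0], [40, 0, 0], -1], [[0, 0, 0], [40, 0, 0], -1], [[0, 0, 0], [27, 0, 0], -1], [[0, 0, 0], [0, 0, 0], 1], [[0, 0, 0], [0, 0, 0], 1], [[0, 0, 0], [0, 0, 0], 1], [[0, 0, 0], [0, 0, 0], 1]])

```text
clock: 4.15
eef_pos: [467.5, 196.1, 100.8]
tool_rot: [-2.707, 1.568, 0.435]
force: [0.4, -1.7, 6.6]
width: 28.5
```

Emit:
jog_arm(series=[[[0, 0, 0], [0, 0, 0], 1], [[0, 0, 0], [0, 0, 0], 1], [[0, 0, 0], [0, 0, 0], 1], [[0, 0, 0], [0, 0, 0], 1]])

```text
clock: 4.65
eef_pos: [467.5, 196.2, 100.9]
tool_rot: [-2.701, 1.568, 0.441]
force: [0.1, 0.3, 6.4]
width: 29.0
```

Emit:
jog_arm(series=[[[0, 0, 0], [15, 0, 0], 1], [[0, 0, 0], [-30, 0, 0], 1], [[0, 0, 0], [-40, 0, 0], 1], [[0, 0, 0], [-40, 0, 0], 1], [[0, 0, 0], [-20, 0, 0], 1], [[0, 0, 0], [0, 20, -6], 1], [[0, 0, 0], [0, 35, -14], 1], [[0, 0, 0], [0, 0, 0], 1]])

```text
clock: 5.65
eef_pos: [487.6, 137.5, 215.1]
tool_rot: [2.531, 1.569, -0.615]
force: [-1.0, 0.8, -0.5]
width: 28.7
```

I mistyped the first row as a downward move, so the tube may have slid in the grip. I'll look before going on.

```bash
python3 - <<'E'
from fit import *
s=read_state(); print(s['eef_pos'],s['force'])
d=grab('scene','s1');P=cloud(d);q=P.reshape(-1,3);c=s['eef_pos']
m=(d['range_z'].reshape(-1)>0)&(np.hypot(q[:,0]-c[0],q[:,1]-c[1])<30)&(q[:,2]>20)
v=q[m]; v=v[v[:,2]<190]
for z in range(60,190,10):
    t=v[(v[:,2]>=z)&(v[:,2]<z+10)]
    if len(t)>3: print(z,len(t),t.mean(0).round(),t.min(0).round(),t.max(0).round())
f=200/np.tan(np.radians(float(d['fovy']))/2);T=np.linalg.inv(d['cam_to_world']);p=T@np.r_[c,1]
u,w=int(d['cx']-f*p[0]/p[2]),int(d['cy']+f*p[1]/p[2]);print(u,w)
cv2.imwrite('pics/s1c.png',cv2.resize(d['img'][max(0,w-60):w+90,u-80:u+80,::-1],None,fx=4,fy=4))
E
```

```text
[487.62312373 137.47092687 215.140776  ] [-1.01499085  0.83827852 -0.46447238]
120 4 [491. 141. 127.] [488. 135. 125.] [493. 145. 129.]
130 28 [493. 140. 136.] [482. 126. 130.] [498. 151. 140.]
140 29 [494. 139. 145.] [487. 125. 140.] [498. 152. 150.]
150 33 [494. 140. 156.] [482. 125. 150.] [499. 152. 160.]
160 32 [494. 140. 165.] [482. 123. 160.] [500. 153. 170.]
170 31 [495. 140. 175.] [485. 127. 170.] [500. 152. 180.]
180 31 [497. 139. 185.] [489. 126. 180.] [501. 152. 190.]
371 169
```

View pics/s1c.png

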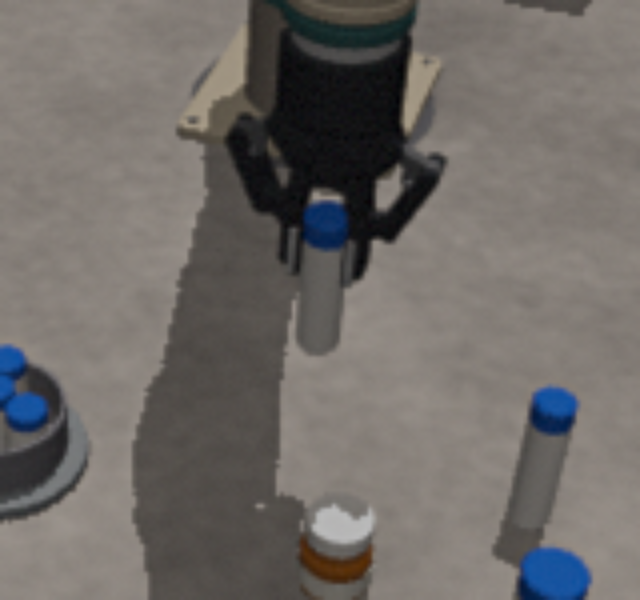

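The scene crop shows the tube held upright with its cap at about (327,222) and its foot at about (318,350). The tube slid up about 10 mm, so its base is near z=124, 91 mm below the TCP, which still leaves clearance. I'll fit its axis for tilt.

```bash
cat >> fit.py <<'E'
def axis(n,R=15,zlo=None,zhi=None,c=None,tag='t'):
    s=read_state(); c=s['eef_pos'] if c is None else c
    d=grab(n,tag);P=cloud(d);q=P.reshape(-1,3);img=d['img'].reshape(-1,3).astype(int)
    m=(d['range_z'].reshape(-1)>0)&(np.hypot(q[:,0]-c[0],q[:,1]-c[1])<25)&(q[:,2]>zlo)&(q[:,2]<zhi)&(img.max(1)>70)
    v=q[m]; zm=(zlo+zhi)/2
    def g(p):
        ax=np.array([p[2],p[3],1]);ax/=np.linalg.norm(ax)
        w=v-[p[0],p[1],zm]; return np.linalg.norm(np.cross(w,ax),axis=1)-R
    r=least_squares(g,[c[0],c[1],0,0],loss='soft_l1',f_scale=1.)
    print(n,len(v),'at z',zm,r.x.round(3),'rms',np.sqrt((g(r.x)**2).mean()).round(2),'zmin',v[:,2].min(),np.percentile(v[:,2],2)); return r.x
E
python3 - <<'E'
from fit import *
axis('scene',zlo=132,zhi=188)
axis('scene',zlo=25,zhi=110,c=[466,294.8])
E
```

```text
scene 171 at z 160.0 [4.81900e+02 1.39072e+02 6.10000e-02 1.00000e-03] rms 1.12 zmin 132.0967201846862 133.75914772496296
scene 257 at z 67.5 [4.65367e+02 2.95098e+02 1.00000e-03 2.00000e-03] rms 1.19 zmin 25.25821754161109 26.53064554519717
```

The tube's top leans +0.061 rad in x, while the standing reference tube reads 0.001. I'll level it with a 3.5° turn about tool y and carry it over the far empty place.

Emit:
jog_arm(series=[[[0, 3.5, 0], [0, 0, 0], 1], [[0, 0, 0], [0, 30, -12], 1], [[0, 0, 0], [0, 45, -20], 1], [[0, 0, 0], [0, 45, -20], 1], [[0, 0, 0], [0, 45, -20], 1], [[0, 0, 0], [0, 30, -12], 1], [[0, 0, 0], [0, 14, -5], 1], [[0, 0, 0], [0, 0, 0], 1]])

```text
clock: 6.8
eef_pos: [575.3, -67.7, 219.6]
tool_rot: [-3.132, 1.51, 0.01]
force: [-1.1, 0.5, -0.2]
width: 28.9
```

```bash
python3 - <<'E'
from fit import *
print(read_state()['eef_pos'])
axis('scene',zlo=136,zhi=192,tag='s2')
E
```

```text
[575.33605669 -67.66943986 219.58390673]
scene 183 at z 164.0 [ 5.73253e+02 -6.82440e+01  1.80000e-02  3.00000e-03] rms 1.11 zmin 136.15813158898368 136.63401026998645
```

Emit:
jog_arm(series=[[[0, 0.8, 0], [0, 2.5, -1.5], 1], [[0, 0, 0], [15, 0, 1.1], 1], [[0, 0, 0], [18, 0, 1.4], 1], [[0, 0, 0], [12, 0, 0.9], 1], [[0, 0, 0], [0, 0, 0], 1], [[0, 0, 0], [0, 0, 0], 1]])

```text
clock: 7.6
eef_pos: [577.2, -70.6, 174.9]
tool_rot: [3.141, 1.495, 0.001]
force: [0.2, 1.1, -0.3]
width: 28.6
```

```bash
python3 - <<'E'
from fit import *
s=read_state();print(s['eef_pos'],s['force'])
axis('scene',zlo=95,zhi=146,tag='s3')
d=grab('top','t3')
a=np.load('s3.npz')['img'][150:250,230:350,::-1]
b=d['img'][170:260,300:420,::-1]
cv2.imwrite('pics/ab.png',np.hstack([cv2.resize(a,(480,400),interpolation=2),cv2.resize(b,None,fx=3,fy=3)[:400] if 0 else cv2.resize(b,(320,400)[:2])]))
E
```

```text
[577.24778059 -70.63699383 174.91686583] [ 0.15143626  1.08342016 -0.30007166]
scene 164 at z 120.5 [ 5.76213e+02 -7.12160e+01 -1.40000e-02  1.00000e-02] rms 1.24 zmin 95.11297291958226 95.66239763871903
```

View pics/ab.png

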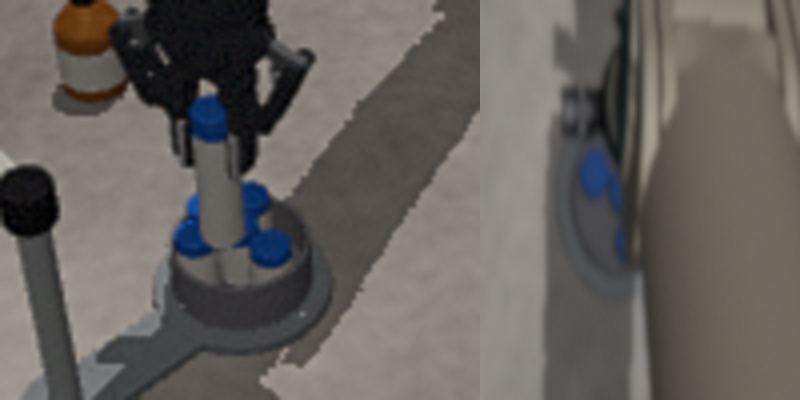

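The left pane shows the tube upright with its foot over the far empty place, between the short caps. The top view is blocked by the arm. I'll correct 2 mm in x and lower gently.

Emit:
jog_arm(series=[[[0, 0, 0], [0, 0, 2], 1], [[0, 0, 0], [7, 0, 0.5], 1], [[0, 0, 0], [7, 0, 0.5], 1], [[0, 0, 0], [7, 0, 0.5], 1], [[0, 0, 0], [7, 0, 0.5], 1], [[0, 0, 0], [0, 0, 0], 1]])

```text
clock: 8.45
eef_pos: [574.6, -70.7, 145.7]
tool_rot: [-3.14, 1.497, 0.002]
force: [-0.3, -0.1, -1.1]
width: 28.5
```

Emit:
jog_arm(series=[[[0, 0, 0], [6, 0, 0.4], 1], [[0, 0, 0], [6, 0, 0.4], 1], [[0, 0, 0], [6, 0, 0.4], 1], [[0, 0, 0], [0, 0, 0], 1]])

```text
clock: 8.95
eef_pos: [574.9, -70.7, 127.8]
tool_rot: [-3.14, 1.497, 0.002]
force: [0.2, -0.1, -0.1]
width: 28.6
```

Emit:
jog_arm(series=[[[0, 0, 0], [5, 0, 0.3], 1], [[0, 0, 0], [5, 0, 0.3], 1], [[0, 0, 0], [4, 0, 0.3], 1], [[0, 0, 0], [0, 0, 0], 1]])

```text
clock: 9.45
eef_pos: [575.1, -70.7, 114.0]
tool_rot: [-3.141, 1.496, 0.001]
force: [-1.5, -0.3, -0.5]
width: 28.8
```

Emit:
jog_arm(series=[[[0, 0, 0], [2, 0, 0.1], 1], [[0, 0, 0], [2, 0, 0.1], 1], [[0, 0, 0], [0, 0, 0], 1]])

```text
clock: 9.82
eef_pos: [575.2, -70.8, 110.2]
tool_rot: [3.141, 1.496, 0.0]
force: [-1.6, 0.2, -1.4]
width: 28.6
```

Emit:
jog_arm(series=[[[0, 0, 0], [1.5, 0, 0.1], 1], [[0, 0, 0], [1.5, 0, 0.1], 1], [[0, 0, 0], [0, 0, 0], 1]])

```text
clock: 10.2
eef_pos: [575.4, -70.8, 107.8]
tool_rot: [3.14, 1.496, -0.001]
force: [-3.4, -0.2, 5.0]
width: 28.6
```

```bash
python3 - <<'E'
from fit import *
s=read_state();print(s['eef_pos'],s['force'])
d=grab('scene','s4');P=cloud(d);q=P.reshape(-1,3);img=d['img'].reshape(-1,3).astype(int)
m=(d['range_z'].reshape(-1)>0)&(np.hypot(q[:,0]-574,q[:,1]+70)<18)&(img[:,2]>img[:,0]+40)&(q[:,2]>75)
print(m.sum(),q[m].min(0),q[m].max(0),np.percentile(q[m][:,2],[2,90,98]))
axis('scene',zlo=55,zhi=100,c=[574,-70],tag='s5')
E
```

```text
[575.3553786  -70.83783882 107.82376995] [-3.39531555 -0.15817062  4.99694932]
80 [566.91705382 -87.74168491 114.74087371] [590.98417284 -57.19324469 135.88998536] [116.34366469 133.82547773 135.3241664 ]
scene 144 at z 77.5 [ 5.73786e+02 -7.15350e+01  3.70000e-02 -8.80000e-02] rms 3.7 zmin 55.27282438601935 55.599435965451434
```

The 5 N upward force and the cap top at about 132–134 show it resting on the floor. Release and rise.

Emit:
jog_arm(series=[[[0, 0, 0], [0, 0, 0], 0.2], [[0, 0, 0], [0, 0, 0], -0.3], [[0, 0, 0], [0, 0, 0], -1], [[0, 0, 0], [0, 0, 0], -1], [[0, 0, 0], [0, 0, 0], -1], [[0, 0, 0], [-20, 0, -1.5], -1], [[0, 0, 0], [-30, 0, -2.2], -1], [[0, 0, 0], [-40, 0, -3], -1]])

```text
clock: 11.3
eef_pos: [574.7, -70.6, 197.8]
tool_rot: [-3.139, 1.498, 0.003]
force: [0.9, 0.3, -0.6]
width: 85.3
```

Emit:
jog_arm(series=[[[0, -4.3, 0], [-20, 0, 0], -1], [[0, 0, 0], [0, -30, 8], -1], [[0, 0, 0], [0, -50, 15], -1], [[0, 0, 0], [0, -50, 15], -1], [[0, 0, 0], [0, -50, 15], -1], [[0, 0, 0], [0, -50, 15], -1], [[0, 0, 0], [0, -50, 15], -1], [[0, 0, 0], [0, 0, 0], -1]])

```text
clock: 12.3
eef_pos: [488.8, 214.8, 217.7]
tool_rot: [-1.393, 1.568, 1.758]
force: [-0.3, -1.4, 0.9]
width: 85.7
```

```bash
python3 - <<'E'
from fit import *
s=read_state();print(s['eef_pos'],s['tool_rot'],s['clock'])
axis('scene',zlo=75,zhi=125,c=[574,-70],tag='s6')
axis('scene',zlo=25,zhi=110,c=[466,294.8],tag='s7')
E
```

```text
[488.78432129 214.76444793 217.66785211] [-1.39266792  1.56775674  1.75838283] 12.3
scene 147 at z 100.0 [ 5.73725e+02 -7.13600e+01 -6.00000e-03  5.00000e-03] rms 0.98 zmin 75.25577424981736 76.61430964609627
scene 255 at z 67.5 [ 4.65745e+02  2.95219e+02  9.00000e-03 -1.00000e-03] rms 1.22 zmin 25.031909487603002 26.088158657812233
```

Tall1 stands upright in its place. Now tall2.

Emit:
jog_arm(series=[[[0, 0, 0], [0, -40, 12], -1], [[0, 0, 0], [0, -40, 11], -1], [[0, 0, 0], [0, 0, 0], -1], [[0, 0, 0], [40, 0, 0], -1], [[0, 0, 0], [40, 0, 0], -1], [[0, 0, 0], [25, 0, 0], -1], [[0, 0, 0], [10, 0, 0], -1], [[0, 0, 0], [0, 0, 0], -1]])

```text
clock: 13.4
eef_pos: [468.3, 287.9, 102.5]
tool_rot: [1.368, 1.57, -1.775]
force: [0.1, 0.1, 0.2]
width: 85.5
```

Emit:
jog_arm(series=[[[0, 0, 0], [0, 0, 0], 1], [[0, 0, 0], [0, 0, 0], 1], [[0, 0, 0], [0, 0, 0], 1], [[0, 0, 0], [0, 0, 0], 1], [[0, 0, 0], [0, 0, 0], 1], [[0, 0, 0], [0, 0, 0], 1]])

```text
clock: 14.15
eef_pos: [468.2, 289.7, 103.3]
tool_rot: [-2.521, 1.569, 0.621]
force: [0.1, 0.6, 5.5]
width: 28.5
```

Emit:
jog_arm(series=[[[0, 0, 0], [-10, 0, 0], 1], [[0, 0, 0], [-30, 0, 0], 1], [[0, 0, 0], [-40, 0, 0], 1], [[0, 0, 0], [-40, 0, 0], 1], [[0, 0, 0], [-10, 0, 0], 1], [[0, 0, 0], [0, 20, -3], 1], [[0, 0, 0], [0, 40, -6], 1], [[0, 0, 0], [0, 40, -6], 1]])

```text
clock: 15.15
eef_pos: [481.7, 186.0, 230.8]
tool_rot: [0.651, 1.567, -2.491]
force: [0.7, -0.4, -0.5]
width: 28.6
```

Emit:
jog_arm(series=[[[0, 0, 0], [0, 45, -8], 1], [[0, 0, 0], [0, 45, -8], 1], [[0, 0, 0], [0, 45, -8], 1], [[0, 0, 0], [0, 45, -8], 1], [[0, 0, 0], [0, 45, -8], 1], [[0, 0, 0], [0, 20, -3], 1], [[0, 0, 0], [0, 0, 0], 1], [[0, 0, 0], [0, 0, 0], 1]])

```text
clock: 16.15
eef_pos: [524.8, -55.0, 231.6]
tool_rot: [-0.319, 1.568, 2.824]
force: [-0.6, 0.2, -0.2]
width: 29.1
```

```bash
python3 - <<'E'
from fit import *
s=read_state();print(s['eef_pos'],s['tool_rot'],s['clock'],s['width'])
c=s['eef_pos']
axis('scene',zlo=c[2]-86,zhi=c[2]-32,tag='s8')
d=np.load('s8.npz');P=cloud(d);q=P.reshape(-1,3)
m=(np.hypot(q[:,0]-c[0],q[:,1]-c[1])<22)&(q[:,2]<c[2]-60)&(q[:,2]>c[2]-130)
print('bottom',np.sort(q[m][:,2])[:12].round())
E
```

```text
[524.77752163 -55.01942571 231.61922176] [-0.31887562  1.56814539  2.8239169 ] 16.15 29.118016573247246
scene 181 at z 172.61922176392864 [ 5.22044e+02 -5.32820e+01 -0.00000e+00 -2.80000e-02] rms 1.21 zmin 145.6471478481086 146.32466122067666
bottom [129. 131. 132. 134. 134. 135. 135. 136. 136. 137. 137. 137.]
```

Emit:
jog_arm(series=[[[0, 0, 1.2], [0, -1.8, -0.7], 1], [[0, 0, 0], [15, 0, 0], 1], [[0, 0, 0], [18, 0, 0], 1], [[0, 0, 0], [12, 0, 0], 1], [[0, 0, 0], [0, 0, 0], 1], [[0, 0, 0], [0, 0, 0], 1]])

```text
clock: 16.95
eef_pos: [526.9, -54.9, 187.8]
tool_rot: [1.599, 1.55, -1.542]
force: [0.4, 0.6, -0.4]
width: 28.7
```

```bash
python3 - <<'E'
from fit import *
s=read_state();print(s['eef_pos'],s['tool_rot'],s['clock'],s['force'])
c=s['eef_pos']
axis('scene',zlo=c[2]-86,zhi=c[2]-35,tag='s9')
a=np.load('s9.npz')['img'][150:260,230:360,::-1]
cv2.imwrite('pics/s9c.png',cv2.resize(a,None,fx=4,fy=4,interpolation=2))
E
```

```text
[526.91281856 -54.89773223 187.81583946] [ 1.59854221  1.54976285 -1.54236395] 16.95 [ 0.35143672  0.55733139 -0.39564286]
scene 152 at z 127.31583945936319 [ 5.24151e+02 -5.40180e+01  1.70000e-02 -1.80000e-02] rms 1.24 zmin 102.093701547009 103.35161513240183
```

View pics/s9c.png

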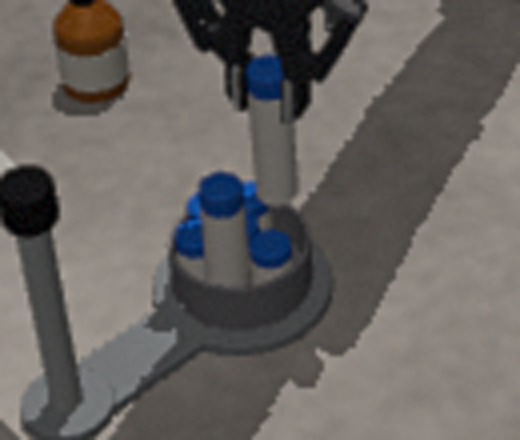

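The crop shows tall2's foot at (278,190), over the near-right gap beside tall1, and close to vertical. I'll lower it.

Emit:
jog_arm(series=[[[0, 0, 0], [0, -0.7, 0.5], 1], [[0, 0, 0], [7, -0.15, 0], 1], [[0, 0, 0], [7, -0.15, 0], 1], [[0, 0, 0], [7, -0.15, 0], 1], [[0, 0, 0], [7, -0.15, 0], 1], [[0, 0, 0], [0, 0, 0], 1]])

```text
clock: 17.75
eef_pos: [525.6, -54.2, 158.8]
tool_rot: [1.498, 1.55, -1.642]
force: [-0.0, -0.2, -0.8]
width: 28.5
```

Emit:
jog_arm(series=[[[0, 0, 0], [6, -0.1, 0], 1], [[0, 0, 0], [6, -0.1, 0], 1], [[0, 0, 0], [6, -0.1, 0], 1], [[0, 0, 0], [0, 0, 0], 1]])

```text
clock: 18.25
eef_pos: [525.7, -54.3, 141.0]
tool_rot: [1.52, 1.55, -1.621]
force: [-0.0, -0.6, -1.5]
width: 28.9
```

```bash
python3 - <<'E'
from fit import *
s=read_state();print(s['eef_pos'],s['force'])
d=grab('scene','s10')
cv2.imwrite('pics/s10c.png',cv2.resize(d['img'][160:250,240:340,::-1],None,fx=6,fy=6,interpolation=2))
E
```

```text
[525.74249709 -54.26948024 141.04166283] [-0.04921988 -0.58812519 -1.47933712]
```

View pics/s10c.png

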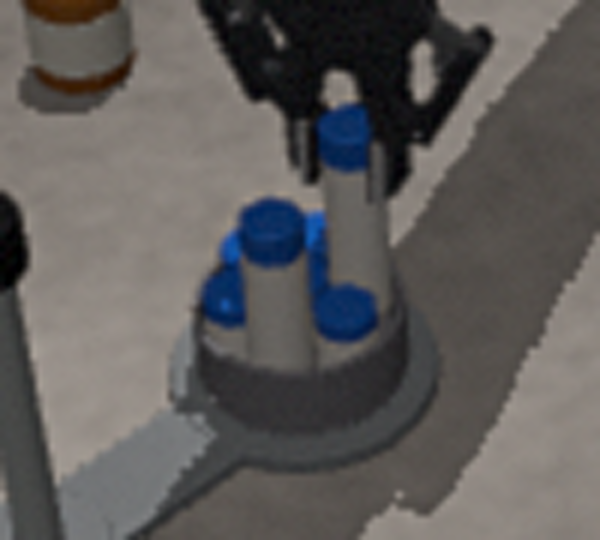

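The foot is inside the tub behind the short cap at (347,312), with no contact force. I'll continue down.

Emit:
jog_arm(series=[[[0, 0, 0], [6, -0.1, 0], 1], [[0, 0, 0], [6, -0.1, 0], 1], [[0, 0, 0], [4, -0.1, 0], 1], [[0, 0, 0], [2, 0, 0], 1], [[0, 0, 0], [0, 0, 0], 1]])

```text
clock: 18.92
eef_pos: [526.0, -54.3, 123.4]
tool_rot: [1.559, 1.55, -1.582]
force: [-0.0, -0.7, -0.1]
width: 28.8
```

Emit:
jog_arm(series=[[[0, 0, 0], [1.5, 0, 0], 1], [[0, 0, 0], [1.5, 0, 0], 1], [[0, 0, 0], [0, 0, 0], 1]])

```text
clock: 19.3
eef_pos: [526.1, -54.4, 120.6]
tool_rot: [1.568, 1.55, -1.573]
force: [0.5, 1.3, 0.3]
width: 28.8
```

Emit:
jog_arm(series=[[[0, 0, 0], [1.5, 0, 0], 1], [[0, 0, 0], [1.5, 0, 0], 1], [[0, 0, 0], [0, 0, 0], 1]])

```text
clock: 19.68
eef_pos: [527.2, -54.2, 119.9]
tool_rot: [1.711, 1.55, -1.429]
force: [-3.1, 1.0, 18.8]
width: 28.5
```

The tube was gripped with the TCP at 103.3 on the bench, so floor contact was expected at 120.3, and it came there. Release and rise.

Emit:
jog_arm(series=[[[0, 0, 0], [-1.5, 0, 0], 1], [[0, 0, 0], [0, 0, 0], 0.2], [[0, 0, 0], [0, 0, 0], -0.3], [[0, 0, 0], [0, 0, 0], -1], [[0, 0, 0], [0, 0, 0], -1], [[0, 0, 0], [0, 0, 0], -1], [[0, 0, 0], [-20, 0.4, 0], -1], [[0, 0, 0], [-30, 0.6, 0], -1]])

```text
clock: 20.68
eef_pos: [525.3, -54.3, 168.9]
tool_rot: [1.457, 1.55, -1.684]
force: [-0.5, 0.4, 0.5]
width: 85.6
```

Emit:
jog_arm(series=[[[0, 0, -1.2], [-40, 0, 0], -1], [[0, 0, 0], [-40, 0, 0], -1], [[0, 0, 0], [-40, 0, 0], -1], [[0, 0, 0], [-40, 0, 0], -1], [[0, 0, 0], [0, 0, 0], -1], [[0, 0, 0], [0, 0, 0], -1]])

```text
clock: 21.42
eef_pos: [525.5, -53.5, 328.6]
tool_rot: [-0.092, 1.57, 3.05]
force: [-0.2, -0.8, -0.5]
width: 85.6
```

```bash
python3 - <<'E'
from fit import *
s=read_state();print(s['eef_pos'],s['tool_rot'],s['clock'])
axis('scene',zlo=75,zhi=125,c=[574,-70],tag='s11')
axis('scene',zlo=85,zhi=125,c=[523,-52],tag='s12')
d=np.load('s11.npz')
cv2.imwrite('pics/s11c.png',cv2.resize(d['img'][160:250,240:340,::-1],None,fx=5,fy=5,interpolation=2))
E
```

```text
[525.53892637 -53.51553844 328.58535205] [-0.09199868  1.56984621  3.0501546 ] 21.425
scene 138 at z 100.0 [ 5.73774e+02 -7.14160e+01  2.00000e-02  1.30000e-02] rms 1.13 zmin 75.45731882549342 76.3342798617833
scene 109 at z 105.0 [ 5.23386e+02 -5.45740e+01 -1.20000e-02 -1.70000e-02] rms 1.28 zmin 85.4428280192717 85.83904220206078
```

View pics/s11c.png

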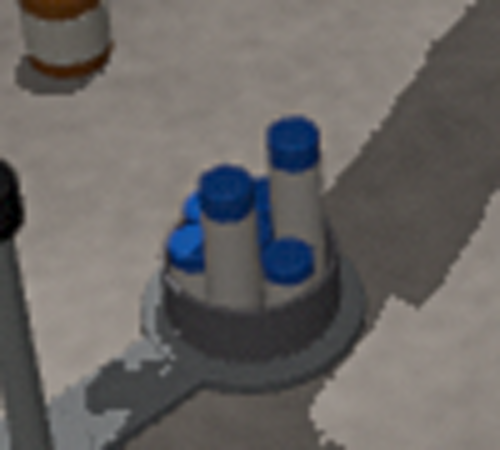

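Both tall tubes stand in their places, with caps at (227,193) and (293,143), and the short tubes are upright. Now to the reader handle at (615,-278), turning the jaws tangent to the swing.

Emit:
jog_arm(series=[[[0, 0, 0], [0, 45, -18], -1], [[0, 0, 0], [0, 45, -18], -1], [[0, 0, 0], [0, 45, -18], -1], [[0, 0, 0], [0, 45, -18], -1], [[0, 0, 0], [0, 45, -18], -1], [[-10.3, 0, 0], [0, 0, 0], -1], [[-10.3, 0, 0], [0, 0, 0], -1], [[-10.3, 0, 0], [0, 0, 0], -1]])

```text
clock: 22.52
eef_pos: [615.7, -278.4, 327.1]
tool_rot: [-0.978, 1.568, 2.709]
force: [0.5, -0.5, -0.1]
width: 85.4
```

Emit:
jog_arm(series=[[[-10.3, 0, 0], [0, 0, 0], -0.3], [[-10.3, 0, 0], [0, 0, 0], -0.3], [[-10.3, 0, 0], [0, 0, 0], -0.3], [[0, 0, 0], [0, 0, 0], -0.3], [[0, 0, 0], [0, 0, 0], -0.3]])

```text
clock: 23.15
eef_pos: [616.0, -278.5, 328.2]
tool_rot: [-1.48, 1.569, 2.737]
force: [-0.2, -0.1, 0.3]
width: 55.2
```

```bash
cat > rd.py <<'E'
from fit import *
def hand(cam,c0,tag):
    d=grab(cam,tag);q=cloud(d).reshape(-1,3);img=d['img'].reshape(-1,3)
    m=(d['range_z'].reshape(-1)>0)&(q[:,2]>210)&(q[:,2]<262)&(np.hypot(q[:,0]-c0[0],q[:,1]-c0[1])<18)&(img.max(1)<90)
    v=q[m]; 
    if len(v)<8: print(cam,'few',len(v)); return
    print(cam,len(v),'fit',circ(v[v[:,2]<252] if (v[:,2]<252).sum()>8 else v,10,c0).round(1),'top mean',v[v[:,2]>253].mean(0).round(1),v[:,2].max())
def tool():
    from scipy.spatial.transform import Rotation as R
    s=read_state();M=R.from_euler('xyz',s['tool_rot']).as_matrix()
    print(s['clock'],s['eef_pos'].round(1),s['force'].round(1),round(s['width'],1),'y ang',np.degrees(np.arctan2(M[1,1],M[0,1])).round(1)); return s['eef_pos'],M
def to(t):
    p,M=tool(); print('tool shift',(M.T@(np.array(t)-p)).round(1))
E
python3 - <<'E'
from rd import *
to([615,-278.3,243])
for c in('wrist','scene','top'): hand(c,[615,-278],'h_'+c)
E
```

```text
23.15 [ 616.  -278.5  328.2] [-0.2 -0.1  0.3] 55.2 y ang -28.3
tool shift [85.2 -0.8  0.3]
wrist 968 fit [ 614.4 -279.9] top mean [ 615.1 -278.5  256.7] 258.776933333319
scene 148 fit [ 614.5 -279.9] top mean [ 616.5 -277.3  256.6] 259.39290028061487
top 126 fit [ 615.3 -277.8] top mean [ 614.5 -275.9  257.1] 260.0133726735951
```

View pics/h_wrist.png

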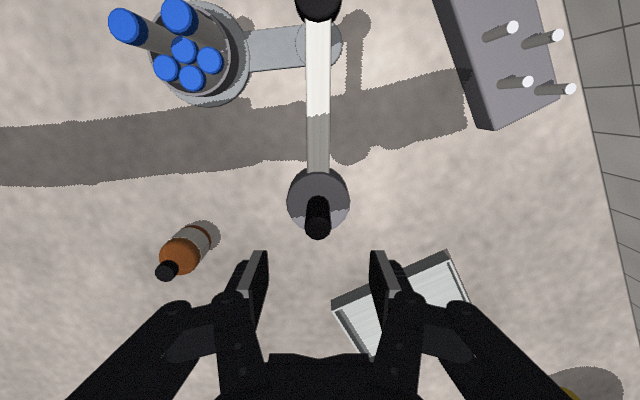

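The wrist view shows the handle at (318,232), centred between the pads, with all seven tubes in the tub. I'll lower over it and close to a loose cage.

Emit:
jog_arm(series=[[[0, 0, 0], [30, 0, 0], -0.3], [[0, 0, 0], [30, 0, 0], -0.3], [[0, 0, 0], [15, 0, 0], -0.3], [[0, 0, 0], [10, 0, 0], -0.3], [[0, 0, 0], [0, 0, 0], 0.42], [[0, 0, 0], [0, 0, 0], 0.42], [[0, 0, 0], [0, 0, 0], 0.42], [[0, 0, 0], [0, 0, 0], 0.42]])

```text
clock: 24.3
eef_pos: [616.5, -278.6, 244.7]
tool_rot: [1.666, 1.57, -0.396]
force: [-0.2, -0.1, 0.1]
width: 24.9
```

```bash
python3 - <<'E'
from rd import *
tool()
K=np.array([691.1,-137.6])
# chord per 10 deg step, tool frame after turn: R=160
th=np.radians(10); print(2*160*np.sin(th/2))
E
```

```text
24.3 [ 616.5 -278.6  244.7] [-0.2 -0.1  0.1] 24.9 y ang -28.2
27.88983767925061
```

Emit:
jog_arm(series=[[[2.5, 0, 0], [0, -7, 0], 0.42], [[5, 0, 0], [0, -14, 0], 0.42], [[5, 0, 0], [0, -14, 0], 0.42], [[5, 0, 0], [0, -14, 0], 0.42], [[2.5, 0, 0], [0, -7, 0], 0.42], [[0, 0, 0], [0, 0, 0], 0.42]])

```text
clock: 25.05
eef_pos: [571.2, -245.4, 244.6]
tool_rot: [1.962, 1.57, -0.448]
force: [-0.3, -0.5, -0.0]
width: 25.1
```

```bash
cat >> rd.py <<'E'
K=np.array([691.1,-137.6])
def st():
    p,M=tool(); r=p[:2]-K; a=np.degrees(np.arctan2(r[1],r[0])); print('radius',np.hypot(*r).round(1),'ang',a.round(1),'to go',((a-157.3)%360).round(1),'jaw-ideal',(np.degrees(np.arctan2(M[1,1],M[0,1]))-a-90).round(1)%360)
E
python3 - <<'E'
from rd import *
st(); hand('scene',[550,-238],'h2'); d=np.load('h2.npz')
E
```

```text
25.05 [ 571.2 -245.4  244.6] [-0.3 -0.5 -0. ] 25.1 y ang -48.1
radius 161.3 ang -138.0 to go 64.7 jaw-ideal 359.9
scene 26 fit [ 555.5 -232.7] top mean [ 563.8 -233.5  255.7] 259.9328190213258
```

Emit:
jog_arm(series=[[[2.5, 0, 0], [0, -7, 0], 0.42], [[5, 0, 0], [0, -14, -0.1], 0.42], [[5, 0, 0], [0, -14, -0.1], 0.42], [[5, 0, 0], [0, -14, -0.1], 0.42], [[5, 0, 0], [0, -14, -0.1], 0.42], [[5, 0, 0], [0, -14, -0.1], 0.42], [[2.5, 0, 0], [0, -7, 0], 0.42], [[0, 0, 0], [0, 0, 0], 0.42]])

```text
clock: 26.1
eef_pos: [531.4, -172.7, 244.2]
tool_rot: [2.915, 1.571, -0.019]
force: [-0.6, -0.3, 0.5]
width: 24.5
```

```bash
python3 - <<'E'
from rd import *
st(); p=read_state()['eef_pos']; hand('wrist',p[:2],'h3')
d=np.load('h3.npz');q=cloud(d).reshape(-1,3);m=(q[:,2]>185)&(q[:,2]<209)&(np.hypot(q[:,0]-p[0],q[:,1]-p[1])<45)
print('head top pts',m.sum(),q[m].min(0),q[m].max(0))
E
```

```text
26.1 [ 531.4 -172.7  244.2] [-0.6 -0.3  0.5] 24.5 y ang -78.1
radius 163.5 ang -167.6 to go 35.1 jaw-ideal 359.5
wrist 4106 fit [ 534.3 -173.7] top mean [ 535.5 -173.3  256.8] 261.9893366379654
head top pts 4845 [ 508.25525154 -203.2293734   185.11811343] [ 576.35236114 -145.51629975  208.97990209]
```

View pics/h3.png

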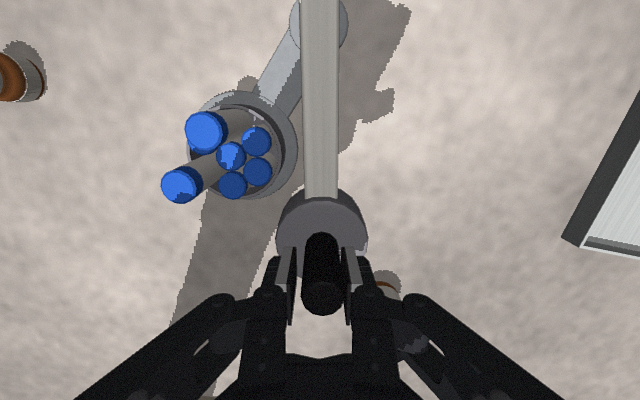

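The handle is caged and following, seen at (322,275) in the wrist view. 35° remain.

Emit:
jog_arm(series=[[[2.5, 0, 0], [0, -7, -0.6], 0.42], [[5, 0, 0], [0, -14, -0.6], 0.42], [[5, 0, 0], [0, -14, -0.6], 0.42], [[5, 0, 0], [0, -14, -0.6], 0.42], [[5, 0, 0], [0, -14, -0.6], 0.42], [[5, 0, 0], [0, -14, -0.6], 0.42], [[2.5, 0, 0], [0, -7, -0.3], 0.42], [[0, 0, 0], [0, 0, 0], 0.42]])

```text
clock: 27.15
eef_pos: [536.4, -89.8, 243.9]
tool_rot: [0.258, 1.57, 3.084]
force: [1.1, 0.2, 0.5]
width: 24.7
```

Emit:
jog_arm(series=[[[2, 0, 0], [0, -5, -0.3], 0.42], [[2, 0, 0], [0, -5, 0], 0.42], [[1.5, 0, 0], [0, -5, 0], 0.42], [[0, 0, 0], [0, 0, 0], 0.42], [[0, 0, 0], [0, 0, 0], 0.42]])

```text
clock: 27.78
eef_pos: [542.0, -75.5, 244.2]
tool_rot: [-2.113, 1.57, 0.616]
force: [0.4, 0.0, -0.3]
width: 24.9
```

```bash
python3 - <<'E'
from rd import *
st(); p=read_state()['eef_pos']
for c in('wrist','scene','top'):hand(c,[543.5,-75.8],'h4'+c)
E
```

```text
27.775 [542.  -75.5 244.2] [ 0.4  0.  -0.3] 24.9 y ang -113.6
radius 161.5 ang 157.4 to go 0.1 jaw-ideal 359.0
wrist 4295 fit [542.9 -77.6] top mean [544.3 -78.1 256.8] 261.98591788154795
scene 134 fit [542.8 -79.4] top mean [544.2 -82.1 257.3] 261.63913343485274
top few 0
```

The handle is about 2 mm short. One small nudge, then recentre, open and rise.

Emit:
jog_arm(series=[[[0, 0, 0], [0, -1.5, 0], 0.42], [[0, 0, 0], [0, 0, 0], 0.42], [[0, 0, 0], [0, 1.5, 0], 0.3], [[0, 0, 0], [0, 0, 0], -0.3], [[0, 0, 0], [0, 0, 0], -0.3], [[0, 0, 0], [0, 0, 0], -0.3], [[0, 0, 0], [-20, 0, 0], -0.3], [[0, 0, 0], [-40, 0, 0], -0.3]])

```text
clock: 28.92
eef_pos: [540.6, -75.7, 303.4]
tool_rot: [0.344, 1.567, 3.073]
force: [0.1, 0.6, -0.0]
width: 55.5
```

Emit:
jog_arm(series=[[[0, 0, 0], [-40, 0, 0], -0.3], [[0, 0, 0], [-10, -30, 0], -0.3], [[0, 0, 0], [0, -50, 0], -0.3], [[0, 0, 0], [0, -50, 0], -0.3], [[0, 0, 0], [0, -50, 0], -0.3], [[0, 0, 0], [0, -50, 0], -0.3], [[0, 0, 0], [0, 0, 0], -0.3], [[0, 0, 0], [0, 0, 0], -0.3]])

```text
clock: 29.92
eef_pos: [633.8, 134.1, 353.7]
tool_rot: [1.469, 1.569, -2.086]
force: [-0.9, -1.4, -0.7]
width: 55.5
```

```bash
python3 - <<'E'
from rd import *
tool()
for c in('scene','top'):hand(c,[543.5,-75.8],'h5'+c)
d=np.load('h5scene.npz')
axis('scene',zlo=75,zhi=125,c=[574,-70],tag='s13')
axis('scene',zlo=85,zhi=125,c=[523,-52],tag='s14')
cv2.imwrite('pics/fin.png',cv2.resize(d['img'][130:330,200:480,::-1],None,fx=2.8,fy=2.8,interpolation=2))
E
```

```text
29.925 [633.8 134.1 353.7] [-0.9 -1.4 -0.7] 55.5 y ang -113.7
scene 144 fit [542.7 -77.7] top mean [545.8 -75.4 256.5] 259.7766022194277
top 88 fit [543.7 -75.9] top mean [542.8 -75.5 257.1] 260.41860185705434
scene 137 at z 100.0 [ 5.73677e+02 -7.15260e+01 -1.20000e-02 -0.00000e+00] rms 1.13 zmin 76.35546115617444 77.17348310698097
scene 109 at z 105.0 [ 5.23853e+02 -5.42430e+01  1.40000e-02  7.00000e-03] rms 1.26 zmin 85.08445095525508 85.88991345572086
```

View pics/fin.png

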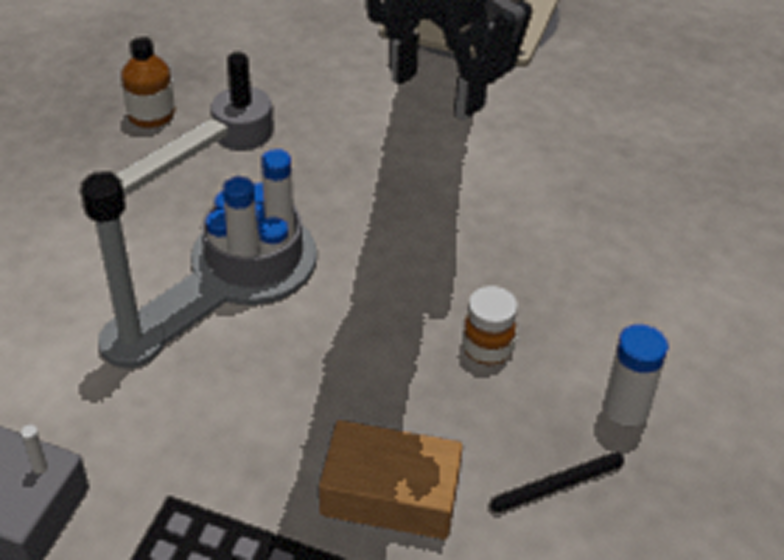

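The final view shows the tubes upright, the reader head over the tub by measurement, and the bystanders in place. Handing in.

```bash
python3 -c "
from cell import *
print(finish_job())"
```

```text
the job is handed in; nothing more can be done
None
```

I stood both tall tubes in the tub's two empty outer places, swung the reader over the tub, and handed the job in at about 30 s of the 69 s allowed. No verdict was reported.

**Last checks:**
- **Tall tubes:** both stand in the tub, tilted less than 0.02 rad. Their axes are about 31 mm from the tub's axis (limit 37 mm). Each was let go only after the wrist force showed it on the floor.
- **Short tubes:** they look upright in the pictures. I did not measure their tilt.
- **Reader:** the handle is within about 2 mm of the tub centre in both the scene and top cameras (limit 12 mm).
- **Clearance:** the gripper is away from everything. The bystanders look unmoved; I did not measure them.

**What went wrong on the way:**
- I mistyped the first lift of tall1 as 15 mm downward. The tube slid about 10 mm up in the grip and leaned 0.06 rad, so I re-measured it, levelled the tool and placed it without trouble.
- At tall2 the tool stopped about 7 mm short sideways, and closing the fingers shifted that tube about 5 mm on the bench.
- The push that set tall2 on the tub floor peaked at about 19 N.

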